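# Pass a jar crate through the spring gate onto the bench scale

### The job

Check-weigh the jars: push the finger bar of the spring gate outward, away from the chute, with one fingertip and keep it held open while another finger pushes the jar crate along the chute, past the gate and wholly onto the scale pan; then let the gate spring shut behind it. Slide the crate gently and upright, never lift it or its jars, do not ram the gate or let it swing in against the passing crate, and leave the pot, the bowl and the large jar alone.

Things in the scene. Friction and masses are not known exactly. Their poses are not given: they have to be found in the camera images.
- station: Fixed weighing station: a level wooden chute leading to a bench scale. Origin on the table top, under the chute's centre line at the gate. +y: the way the crate travels; +x: the side with the gate's bar; z up. Chute floor y -360 to +12 mm, top 40 mm above the table; side rails at |x| 36 to 45 mm, top at 58 mm, a slot for the gate's blade in the +x rail at y 0.
- pan_center (a point): Centre of the top of the scale's steel pan, 39 mm above the table, at station x 0, y +116 mm. The pan follows the chute after a 4 mm gap: 180 mm (x) by 200 mm (y, +16 to +216), with two low guide strips continuing the chute (|x| 37 to 43 mm, top at 53 mm) and open at the far end. The scale's sloping console is on its -x side, x -158 to -98 mm, below 45 mm.
- crate: Loose open wooden jar crate, 66 mm wide (x), 150 mm long (y), 55 mm high, about 0.5 kg with its three jars, which stand in a row and rise to 67 mm above its underside. Origin at the centre of its underside, +y along the chute. It starts in the chute, its front 10 to 45 mm short of the gate's blade; the chute behind it is free.
- gate (a joint): Gate angle in rad about an upright pin: 0 shut (stop blade across the chute), grows as the bar is pushed to the station's +x, 0.15 with the bar parallel to the chute, end stop 0.19. From 0.11 up the blade is out of the crate's way. A spring shuts it when let go: about 0.26 N m at 0.15 rad (3 N at 90 mm from the pin, 1 N at 260 mm).
- gate_hinge (a point): Gate's pin at half height of the bar: station x +95, y -300, z 77 mm. The finger bar is a steel flat 6 mm thick, 62 to 92 mm above the table, 345 mm long from the pin along the travel. A finger put down between rail and bar, above the rail, pushes its inner face outward and can slide along it. Inner face: at 0.15 rad all at x +92; shut, from +92 at the pin to +40 mm at the free end.
- gate_bar_end (a point): Free end of the bar, on its inner face, half-way up; at station y about +42 mm.
- gate_blade_tip (a point): Tip of the stop blade, a steel strip 6 mm thick, 43 to 60 mm above the table: lower than the bar's underside (62 mm), so that a finger riding on the bar passes over it. At station x +8, y 0 mm when shut.
- jar0: Loose glass jar, 40 mm across, 62 mm high with white lid, standing in the crate's rear cell; origin at the centre of its underside, 5 mm above the crate's.
- jar1: The like jar in the crate's middle cell.
- jar2: The like jar in the crate's front cell.
- clay_pot: Bystander: brown lidded clay pot, 84 mm across, 70 mm high, origin at the centre of its underside.
- wood_bowl: Bystander: wooden bowl, 110 mm across, 50 mm high, origin at the centre of its underside.
- big_jar: Bystander: large glass jar with white lid, 66 mm across, 99 mm high, origin at the centre of its underside.

How it is judged:
By the outcome, as a careful person would: the job done as asked, in the order asked, and still so for the second after the job is handed in, with the robot touching nothing.
It also fails if it takes over 48 s, if anything falls off the work surface, if the arm or the gripper's body presses on something with over 40 N, if the wrist force passes 120 N, or if a joint passes its speed limit or range.

### The arm

A 6-joint arm with a two-finger parallel gripper is mounted at the origin on the work surface. World frame = base frame: x ahead of the robot, y to its left, z up, the work surface at z = 0. Lengths are in mm, angles in rad, forces in N, time in s.
With the tool pointing down it reaches from about 350 to 975 mm from the base axis. Payload 7.1 kg.
Tool frame: the origin (TCP) lies at the very end of the fingers, on their centre line; the grasp point (between the pads) lies 19 mm behind it (ctrl.grasp_offset is the distance from the TCP to the grasp point, in mm); z points along the fingers, y is the line along which they close (so a half turn about z gives the same grasp; the last joint's range is limited). The gripper opens to 88 mm and grips with 3 to 60 N. Pads are 20 mm wide; open, the fingers measure 115 mm over their backs; the gripper's body (75 mm by 178 mm) begins 61 mm behind the grasp point.
Start: joints at [1.162, 0.423, 1.63, -0, 1.089, -0.019], TCP at [237.47, 578.111, 198.775] pointing down, gripper open.
Joint ranges: [-3, 3], [-0.9, 2.11], [0.09, 2.58], [-1.31, 4.45], [0.11, 2.69], [-2.54, 2.54]. Speed limits (rad/s): [2.39, 2.39, 3.01, 3.14, 3.14, 3.14].

### API

Orientations are given as a rotation vector (axis times angle).
In Python, from workcell import ctrl, viewer, ticket, models gives the robot as it stands.
- The arm moves only by the tool play_rows, never from a script. Its arguments are lists of equal length, an entry for each row: "dp": the shift along the world's x, y, z in mm, a list of three; "yaw": the turn about the world's z in degrees. In form: {"dp": [[tx, ty, tz], ...], "yaw": [yaw, ...]}. A call has 1 to 8 rows; each row shifts and turns the commanded pose from where the row before left it; what a row does not reach is not made up. A row lasts 1/12 s, in which the tool goes at most 41.7 mm and 7.16 degrees, less where a joint would pass 70% of its speed; a pose out of reach is approached as far as the arm can. A call is refused whole if a number of a shift passes 41.7 or a number of a turn 7.16, either way. A call with a gripper value outside its range is refused whole. "gripper" is the closure, from 0 (fully open) to 1 (shut), set as the call begins (left out, the last holds). The fingers move at their own pace and stop on an object; the grip force is fixed at half the most. Time passes only in rows, so rows that do not move let the fingers close. It gives the time, the measured TCP pose, the force, the opening and the grip force at its end, in the units of the state.
- ctrl.get_obs(): the state, without advancing time (a new reading comes with each control period).
- viewer.get_image(name): name is "scene" or "side" or "wrist"; returns a dict with "pixels" (480x640x3 uint8, red, green, blue), "range_z" (480x640 float32, mm along the optical axis (not along the pixel's ray), 0 where there is no reading), "fx", "fy", "cx", "cy" (pixels), "T" (4x4, takes a point from camera to world coordinates); the wrist camera has in their place "hand_eye" (4x4, takes a point from camera to tool coordinates, whose origin is the TCP and whose axes are the flange's). Camera axes: x right, y up, looking along -z (the intrinsics and any distortion apply to the point x, -y, -z); pixel columns grow to the right and rows downward; lengths in mm; the calibration is good to about 2 mm. A picture is of the moment at which its call begins: read the wrist's pose just before it.
- ticket.close_job(): hands the job in; it is judged then, once.
Trained networks look in a picture, given as the dict that the camera call returned (one of the last four; its "shot" number tells which), for a name from the list of things; names that differ only in an ending like _2 or _b are one class to them, and where a whole thing is asked for, a point or a joint stands for the part that bears it (a point fixed in the world has none). Each returns a list of dicts, best first, with "conf" (0 to 1); they miss things now and then, are a little off and sometimes report something else, mostly with a low value. They report only what shows in the picture. A call takes as long as a camera call.
- models.look_for(picture, name): "bbox" ([centre column, centre row, width, height] in pixels, round what is visible of it).
- models.landmark_of(picture, name): "location" ([column, row] in pixels: a listed point, or the origin of a listed thing).
The state is a dict: "t": time; "qpos": joint angles; "qvel": joint speeds; "joint_torque": joint torques, N m; "ee_pos": TCP position; "orientation": TCP orientation; "ft_force": force on the tool from outside, world axes, zero at the start; "moment": the same for the moment, N m; "width": finger opening in mm; "grasp_force": force on a finger pad.
Only numpy, scipy, OpenCV 4.12 (cv2) and the standard library are available. Lean on these libraries where they do the work, as an engineer would, in place of code of your own. Each camera call takes 0.05 s, during which the arm holds its last target. There are 200 camera calls.

## Working session

There is one attempt and no reset: what is moved stays moved. The work goes in short steps, Python scripts to look and compute and a tool call to move; the robot and the scene stay as the last step left them, time stands still between calls to the robot, and variables do not carry over. Pictures are saved under pics/ and viewed, at most 10 in all, crops included, and the job is handed in when it is done.

Besides the shell and the picture viewer there is one more tool, called as a command line: name --pt "numbers of a row" for each row, then --argument value for the rest. play_rows: Moves the arm, as the interface text tells. Its arguments: {"type":"object","properties":{"dp":{"type":"array"},"yaw":{"type":"array"},"gripper":{"type":"number"}},"required":["dp","yaw"]}

```bash
mkdir -p pics; cat > h.py <<'E'
import numpy as np, cv2
from workcell import ctrl, viewer, ticket, models
def px2w(p,uv,z=None):
    u,v=uv
    d=np.array([(u-p["cx"])/p["fx"],-(v-p["cy"])/p["fy"],-1.0])
    T=np.array(p["T"]); o=T[:3,3]; r=T[:3,:3]@d
    if z is None:
        k=p["range_z"][int(round(v)),int(round(u))]
    else: k=(z-o[2])/r[2]
    return o+k*r
def save(p,n): cv2.imwrite("pics/"+n,p["pixels"][:,:,::-1])
E
python3 - <<'E'
from h import *
np.set_printoptions(precision=1,suppress=True)
H=dict(pan_center=39,gate_hinge=77,gate_bar_end=77,gate_blade_tip=51,crate=40,jar0=45,jar1=45,jar2=45,station=0,clay_pot=0,wood_bowl=0,big_jar=0)
for c in("scene","side"):
    p=viewer.get_image(c); save(p,c+"0.png"); print(c,p["T"][:3,3])
    for n,z in H.items():
        for d in models.landmark_of(p,n)[:1]: print(n,round(d["conf"],2),np.array(d["location"]),px2w(p,d["location"],z),px2w(p,d["location"]))
print(ctrl.get_obs())
E
```

```text
scene [1264.6  190.8  581.1]
pan_center 0.86 [418.9 231.8] [539.9 178.   39. ] [540.2 178.   39.3]
gate_hinge 0.7 [187.1 187.4] [ 576.  -244.7   77. ] [ 583.2 -240.1   82.3]
gate_bar_end 0.63 [372.2 214.4] [564.1  95.9  77. ] [566.3  96.2  78.6]
gate_blade_tip 0.55 [359.6 210.3] [521.9  66.5  51. ] [568.8  74.4  84.5]
crate 0.92 [314.5 205.4] [514.7 -20.8  40. ] [569.8  -5.2  79.8]
station 0.76 [357.1 231.9] [520.7  64.6   0. ] [558.9  71.   29.8]
clay_pot 0.77 [206.5 302.9] [ 767.9 -127.1    0. ] [ 799.7 -106.7   37.2]
wood_bowl 0.88 [407.2 342. ] [760.8 192.1   0. ] [767.1 192.1   7.3]
big_jar 0.66 [291.8 323.7] [772.9  16.7   0. ] [806.5  28.6  39.7]
side [263.1 566.9 762.3]
pan_center 0.87 [326.  350.6] [529.9 179.7  39. ] [530.  179.5  38.6]
gate_hinge 0.59 [436.  155.4] [ 575.7 -248.9   77. ] [ 572.1 -239.5   84.9]
gate_bar_end 0.59 [336.9 287.6] [561.5 102.1  77. ] [564.3  97.6  70.5]
gate_blade_tip 0.87 [373.5 294.8] [519.6  66.5  51. ] [524.8  56.5  36.8]
crate 0.78 [408.5 264.9] [507.4 -22.7  40. ] [490.7  17.7  89.5]
jar0 0.89 [393.5 280.3] [510.3  21.4  45. ] [497.1  50.4  83.1]
jar1 0.89 [393.5 280.3] [510.3  21.4  45. ] [497.1  50.4  83.1]
jar2 0.89 [393.5 280.3] [510.3  21.4  45. ] [497.1  50.4  83.1]
station 0.82 [373.9 313. ] [519.5  61.2   0. ] [506.4  87.1  38.9]
clay_pot 0.86 [316.2 186.2] [ 760.7 -136.    -0. ] [ 737.2 -102.7   36.1]
wood_bowl 0.9 [205.1 296.3] [762.6 178.9   0. ] [758.1 182.5   7. ]
big_jar 0.88 [261.8 231.1] [775.1  14.2   0. ] [752.5  38.6  33.6]
{'t': 1.3, 'qpos': array([ 1.2,  0.4,  1.6,  0. ,  1.1, -0. ]), 'qvel': array([ 0., -0., -0.,  0., -0., -0.]), 'joint_torque': array([  0. , -54.5, -27.4,   0.1,   0. ,  -0. ]), 'ee_pos': array([237.5, 578.1, 198.8]), 'orientation': array([-0.6, -3.1,  0. ]), 'ft_force': array([ 0.3, -0.3,  0.7]), 'moment': array([ 0., -0.,  0.]), 'grasp_force': 0.0, 'width': 88.17279906812418}
```

View pics/scene0.png

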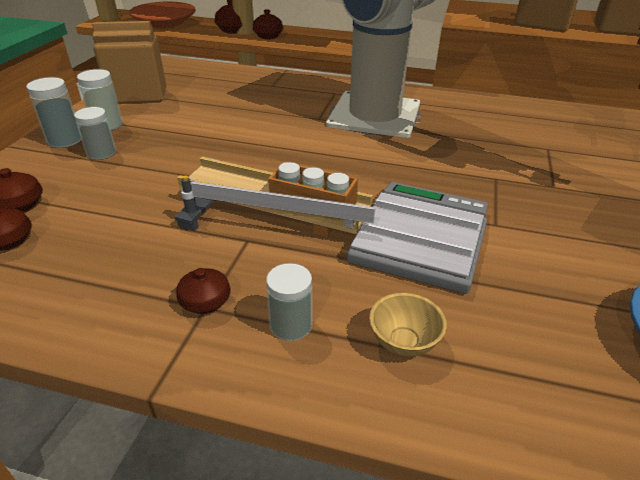

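View pics/side0.png

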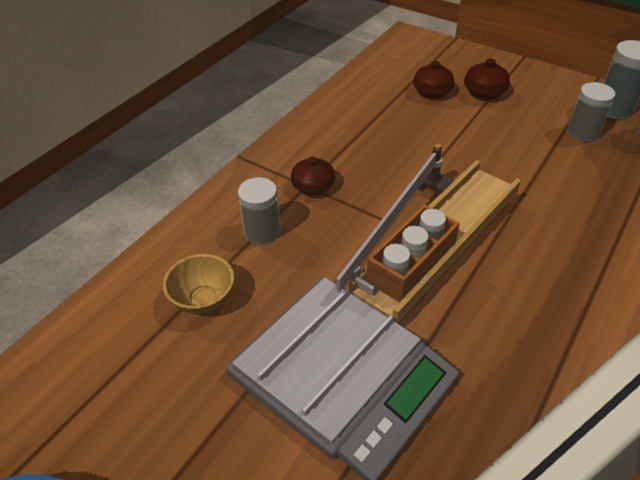

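Scene: the bar runs from the pin at (187,188) to (372,214), with the crate around (314,188) and the pan at (419,232). Side: the blade is at (365,286) and the crate at (413,248). The station is turned about -7°, and the bystanders are clear on +x. Next I fit the station pose.

```bash
cat >> h.py <<'E'
S={"pan_center":(0,116,39),"gate_hinge":(95,-300,77),"gate_bar_end":(40,42,77),"gate_blade_tip":(8,0,51),"station":(0,0,0)}
def fit(P):  # list of (name, world xy) -> theta, t
    A=np.array([S[n][:2] for n,_ in P],float);B=np.array([w[:2] for _,w in P])
    a=A-A.mean(0);b=B-B.mean(0)
    th=np.arctan2((a[:,0]*b[:,1]-a[:,1]*b[:,0]).sum(),(a*b).sum())
    R=np.array([[np.cos(th),-np.sin(th)],[np.sin(th),np.cos(th)]])
    t=B.mean(0)-R@A.mean(0); return th,R,t,(B-(A@R.T+t))
E
python3 - <<'E'
from h import *
from scipy.spatial.transform import Rotation as Ro
np.set_printoptions(precision=2,suppress=True)
P=[]
for c in("scene","side"):
    p=viewer.get_image(c)
    for n in S:
        for d in models.landmark_of(p,n)[:1]: P.append((n,px2w(p,d["location"],S[n][2])))
    # cloud in station frame
    v,u=np.mgrid[0:480,0:640]; k=p["range_z"]; m=k>0
    d=np.stack([(u-p["cx"])/p["fx"]*k,-(v-p["cy"])/p["fy"]*k,-k],-1)[m]
    np.save(c+".npy",np.c_[d@p["T"][:3,:3].T+p["T"][:3,3], p["pixels"][m]])
th,R,t,res=fit(P); print(np.degrees(th),t); print(res)
C=np.vstack([np.load("scene.npy"),np.load("side.npy")])
q=np.c_[(C[:,:2]-t)@R,C[:,2:]]
np.save("q.npy",q)
b=q[(q[:,2]>86)&(q[:,2]<97)&(abs(q[:,0])<45)&(q[:,1]>-260)&(q[:,1]<-5)]
print("crate top pts",len(b),np.percentile(b[:,:2],[1,5,50,95,99],axis=0))
b=q[(q[:,2]>89)&(q[:,2]<95)&(q[:,0]>20)&(q[:,0]<110)&(q[:,1]>-280)]
L=np.polyfit(b[:,1],b[:,0],1);print("bar top fit x=",L,np.polyval(L,[-300,42]),b[:,1].max())
b=q[(q[:,2]>98)&(q[:,2]<200)&(abs(q[:,0])<140)&(abs(q[:,1]+100)<300)]
print("jar lids",np.percentile(b[:,:3],[1,50,99],axis=0))
b=q[(abs(q[:,0]-95)<25)&(abs(q[:,1]+300)<25)];print("pin top",np.percentile(b[:,2],99))
b=q[(q[:,2]>50)&(q[:,2]<57)&(abs(q[:,0])<60)&(q[:,1]>40)&(q[:,1]<210)]
for s in(1,-1):
    e=b[b[:,0]*s>0];print("strip",s,len(e),np.polyfit(e[:,1],e[:,0],1) if len(e)>5 else 0, np.median(e[:,0]))
o=ctrl.get_obs();print(Ro.from_rotvec(o["orientation"]).as_matrix(),o["t"])
p=viewer.get_image("wrist");print(p["hand_eye"])
E
```

```text
-6.806778156295551 [518.18  63.91]
[[ 0.74  0.94]
 [ 4.49  0.94]
 [ 1.57 -3.01]
 [-4.88  5.65]
 [ 5.81  1.37]
 [ 1.27  1.95]
 [-2.75 -7.01]
 [-1.06  2.54]
 [-2.68  1.75]
 [-2.5  -5.1 ]]
crate top pts 2558 [[ -35.39 -166.54]
 [ -34.73 -161.88]
 [   6.58  -76.96]
 [  31.46  -17.88]
 [  33.05  -15.51]]
bar top fit x= [-0.16 35.34] [83.87 28.55] 40.79425383313672
jar lids [[ -20.86 -300.15   98.35]
 [  -0.93  -88.43  106.02]
 [  92.81  -25.34  109.19]]
pin top 99.9790192982203
strip 1 679 [-0.   38.04] 37.74067415608892
strip -1 679 [ -0.   -42.02] -42.21199029845296
[[-0.92  0.38  0.  ]
 [ 0.38  0.92 -0.  ]
 [-0.   -0.   -1.  ]] 1.9
[[   0.      0.96    0.27   72.47]
 [   1.     -0.     -0.     -0.25]
 [  -0.      0.27   -0.96 -185.54]
 [   0.      0.      0.      1.  ]]
```

play_rows --pt "11.5 -29.3 4" --pt "11.5 -29.3 4" --pt "11.5 -29.3 4" --pt "11.5 -29.3 4" --pt "11.5 -29.3 4" --pt "11.5 -29.3 4" --pt "11.5 -29.3 4" --pt "11.5 -29.3 4" --yaw '[-3.1, -3.1, -3.1, -3.1, -3.1, -3.1, -3.1, -3.1]' --gripper 0.21

```text
t: 2.62
ee_pos: [329.8, 342.3, 231.1]
orientation: [1.259, 2.878, 0.001]
ft_force: [0.6, 0.7, 0.3]
width: 69.2
grasp_force: 0.0
```

play_rows --pt "11.5 -29.3 2" --pt "11.5 -29.3 2" --pt "11.5 -29.3 2" --pt "11.5 -29.3 2" --pt "11.5 -29.3 2" --pt "11.5 -29.3 2" --pt "11.5 -29.3 2" --pt "11.5 -29.3 2" --yaw '[-3.1, -3.1, -3.1, -3.1, -3.1, -3.1, -3.1, -3.1]'

```text
t: 3.28
ee_pos: [421.8, 107.8, 247.2]
orientation: [1.848, 2.54, 0.001]
ft_force: [2.0, 0.4, -0.3]
width: 69.4
grasp_force: 0.0
```

play_rows --pt "11.5 -29.3 0" --pt "11.5 -29.3 0" --pt "11.5 -29.3 0" --pt "11.5 -29.3 0" --pt "11.5 -29.3 0" --pt "11.5 -29.3 0" --pt "11.5 -29.3 0" --pt "11.5 -29.3 0" --yaw '[-3.1, -3.1, -3.1, -3.1, -3.1, -3.1, -3.1, -3.1]'

```text
t: 3.95
ee_pos: [513.8, -126.8, 246.9]
orientation: [2.351, 2.083, 0.0]
ft_force: [0.5, 1.2, 0.4]
width: 69.3
grasp_force: 0.0
```

play_rows --pt "0 0 0" --pt "0 0 0" --yaw '[0, 0]'

```text
t: 4.12
ee_pos: [513.6, -126.2, 246.5]
orientation: [-2.35, -2.084, 0.0]
ft_force: [-0.4, -0.1, -0.6]
width: 69.3
grasp_force: 0.0
```

```bash
cat >> h.py <<'E'
from scipy.spatial.transform import Rotation as Ro
def wrist():
    o=ctrl.get_obs(); p=viewer.get_image("wrist")
    T=np.eye(4);T[:3,:3]=Ro.from_rotvec(o["orientation"]).as_matrix();T[:3,3]=o["ee_pos"]
    p["T"]=T@p["hand_eye"]; return p
def cloud(p):
    v,u=np.mgrid[0:480,0:640]; k=p["range_z"]; m=k>0
    d=np.stack([(u-p["cx"])/p["fx"]*k,-(v-p["cy"])/p["fy"]*k,-k],-1)[m]
    return d@p["T"][:3,:3].T+p["T"][:3,3]
TH=np.radians(-6.8);RS=np.array([[np.cos(TH),-np.sin(TH)],[np.sin(TH),np.cos(TH)]]);TS=np.array([516.2,64.15])
def st(w): w=np.atleast_2d(w); return np.c_[(w[:,:2]-TS)@RS,w[:,2:]]
E
python3 - <<'E'
from h import *
np.set_printoptions(precision=2,suppress=True)
p=wrist();save(p,"w1.png")
o=ctrl.get_obs();print(o["t"],o["ee_pos"],st(o["ee_pos"]),o["width"],Ro.from_rotvec(o["orientation"]).as_matrix()[:,1],o["qpos"])
for n in S:
    for d in models.landmark_of(p,n)[:1]: print(n,d["conf"],st(px2w(p,d["location"],S[n][2])))
q=st(cloud(p));np.save("qw.npy",q)
for y in range(-280,60,20):
    b=q[(abs(q[:,1]-y)<6)]
    r=b[(b[:,2]>52)&(b[:,2]<61)&(abs(b[:,0])<50)&(abs(b[:,0])>30)]
    c=b[(b[:,2]>89)&(b[:,2]<95.5)]
    l=b[(b[:,2]>86)&(b[:,2]<97)&(b[:,0]>25)&(b[:,0]<110)]
    f=lambda a:(len(a),)+((a.min(),a.max()) if len(a) else ())
    print(y,"rail-",f(r[r[:,0]<0][:,0]),"rail+",f(r[r[:,0]>0][:,0]),"crate",f(c[abs(c[:,0])<37][:,0]),"bar",f(l[l[:,0]>37][:,0]),f(l[l[:,0]>37][:,2]))
b=q[(q[:,2]>88)&(q[:,2]<97)&(abs(q[:,0])<25)];print("crate y",b[:,1].min(),b[:,1].max())
E
```

```text
4.1667 [ 513.06 -125.09  246.5 ] [[  19.29 -188.28  246.5 ]] 69.51369863991923 [ 0.99 -0.12 -0.  ] [-0.26  0.23  1.8   0.    1.12 -0.14]
gate_hinge 0.88 [[  98.97 -301.78   77.  ]]
-280 rail- (94, np.float64(-42.886321782770764), np.float64(-34.19787876202531)) rail+ (93, np.float64(37.72880185441375), np.float64(46.041194599022845)) crate (0,) bar (53, np.float64(89.50929452227369), np.float64(93.63672301252943)) (53, np.float64(86.84700771064223), np.float64(92.67102866367935))
-260 rail- (107, np.float64(-42.98412729803001), np.float64(-34.11463914700948)) rail+ (110, np.float64(37.63517168993697), np.float64(46.73733959335491)) crate (0,) bar (85, np.float64(86.49847978763685), np.float64(93.66891982119574)) (85, np.float64(86.56185225686846), np.float64(92.98711834318061))
-240 rail- (117, np.float64(-43.2271665119074), np.float64(-34.198011626001176)) rail+ (100, np.float64(38.283301865927235), np.float64(46.37640916146326)) crate (0,) bar (91, np.float64(83.47517120440936), np.float64(90.82427637679852)) (91, np.float64(86.22822035211908), np.float64(93.0539128212244))
-220 ra
[... 3361 characters left out ...]
(148, np.float64(52.2326109155002), np.float64(59.60960361123303)) (148, np.float64(86.22230246348886), np.float64(93.40199367798488))
-20 rail- (114, np.float64(-44.22427232045514), np.float64(-38.12237182594387)) rail+ (167, np.float64(36.86629274661815), np.float64(45.925300266675485)) crate (53, np.float64(-31.592347487507922), np.float64(33.487328473799536)) bar (48, np.float64(50.37662453585255), np.float64(56.63433240170477)) (48, np.float64(86.39713974198838), np.float64(93.43546875535094))
0 rail- (0,) rail+ (0,) crate (0,) bar (0,) (0,)
20 rail- (0,) rail+ (0,) crate (0,) bar (0,) (0,)
40 rail- (0,) rail+ (0,) crate (0,) bar (0,) (0,)
crate y -166.12681667857998 -21.959792128621224
```

View pics/w1.png

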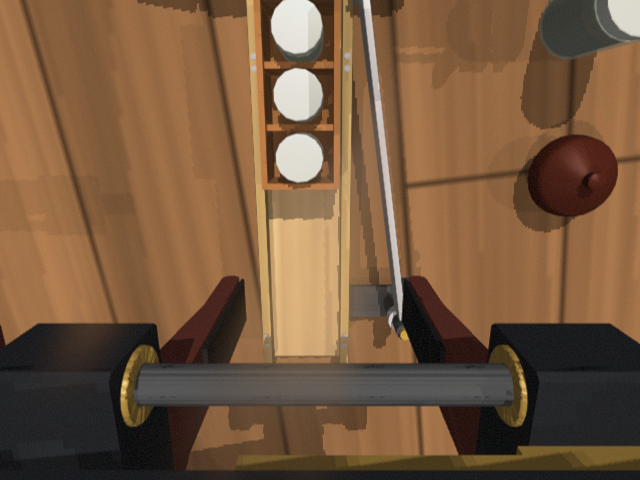

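The wrist picture shows the crate's rear edge at (300,187), the bar from (365,0) to (400,310) and free chute below it. The tool is above the insertion point with 6 mm of clearance to the bar, so I lower the fingers.

play_rows --pt "0 0 -20" --pt "0 0 -20" --pt "0 0 -20" --pt "0 0 -20" --pt "0 0 -20" --pt "0 0 -20" --pt "0 0 -20" --pt "0 0 -20" --yaw '[0, 0, 0, 0, 0, 0, 0, 0]'

```text
t: 5.08
ee_pos: [513.5, -124.3, 86.2]
orientation: [2.346, 2.089, 0.0]
ft_force: [-0.4, -0.8, -1.3]
width: 69.4
grasp_force: 0.0
```

play_rows --pt "0 0 -7" --pt "0 0 -7" --pt "0 0 -6.5" --pt "0 0 0" --pt "0 0 0" --yaw '[0, 0, 0, 0, 0]'

```text
t: 5.5
ee_pos: [513.9, -125.1, 66.8]
orientation: [2.347, 2.087, 0.001]
ft_force: [-0.6, -0.0, 0.1]
width: 69.2
grasp_force: 0.0
```

```bash
python3 - <<'E'
from h import *
p=wrist();save(p,"w2.png");o=ctrl.get_obs();print(o["t"],st(o["ee_pos"]),o["ft_force"],o["width"])
E
```

```text
5.55 [[  20.28502446 -188.23734357   67.00705174]] [ 1.27551737 -0.99635865 -0.16809885] 69.79417149340318
```

View pics/w2.png

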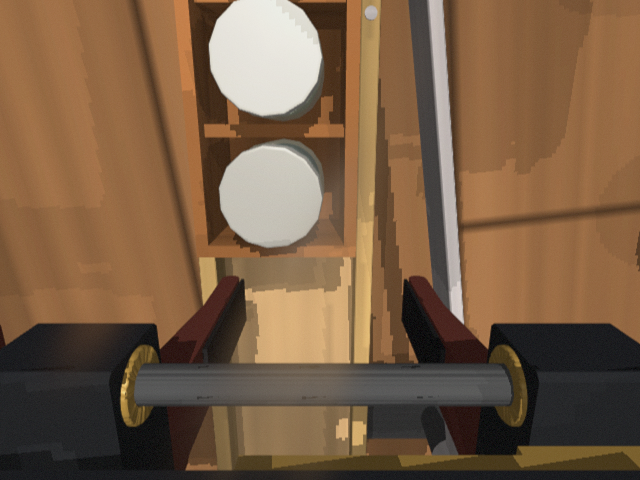

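Finger A is between the rail and the bar, by the inner face at about (450,300). Finger B is in the chute behind the crate, whose rear edge is at row 255. Opening the gate now.

play_rows --pt "2.98 -0.36 0" --pt "2.98 -0.36 0" --pt "2.98 -0.36 0" --pt "2.98 -0.36 0" --pt "2.98 -0.36 0" --pt "2.98 -0.36 0" --pt "2.98 -0.36 0" --pt "2.98 -0.36 0" --yaw '[0, 0, 0, 0, 0, 0, 0, 0]'

```text
t: 6.22
ee_pos: [537.3, -127.8, 66.2]
orientation: [-2.347, -2.087, 0.0]
ft_force: [-1.9, 2.5, 1.4]
width: 69.4
grasp_force: 1.2
```

play_rows --pt "0 0 0" --pt "0 0 0" --yaw '[0, 0]'

```text
t: 6.38
ee_pos: [537.3, -127.9, 66.1]
orientation: [-2.348, -2.087, 0.0]
ft_force: [-1.5, 2.0, 0.7]
width: 69.3
grasp_force: 1.2
```

```bash
cat >> h.py <<'E'
def status():
    o=ctrl.get_obs();print("t",o["t"],"st",st(o["ee_pos"]).round(1),"F",RS.T@o["ft_force"][:2],"w",o["width"])
    for q,nm in((st(cloud(viewer.get_image("side"))),"side"),(st(cloud(wrist())),"wrist")):
        b=q[(q[:,2]>90)&(q[:,2]<94)&(q[:,0]>42)&(q[:,0]<115)&(q[:,1]<45)&(q[:,1]>-260)]
        for y in range(-240,41,40):
            c=b[abs(b[:,1]-y)<8]
            if len(c)>5: print(nm,y,np.percentile(c[:,0],[5,50,95]).round(1),end=";")
        c=q[(q[:,2]>88)&(q[:,2]<97)&(abs(q[:,0])<37)]
        if len(c): print("\n",nm,"crate y",np.percentile(c[:,1],[1,99]),"x",np.percentile(c[:,0],[1,99]))
E
python3 - <<'E'
from h import *
status()
E
```

```text
t 6.3833 st [[  43.7 -188.2   66.1]] F [-1.6887649  1.858461 ] w 69.33705446323438
side -240 [88.8 91.4 94.5];side -200 [77.3 78.5 79.9];side -160 [84.7 87.5 91.3];side -120 [83.  85.9 88.3];side -80 [81.1 83.2 85.9];side -40 [79.3 81.3 84.6];side 0 [76.7 78.7 81.6];side 40 [74.5 76.4 79. ];
 side crate y [-630.7668049   -17.13067912] x [-33.78069176  33.11301206]
wrist -240 [90.7 93.3 96. ];wrist -200 [79.1 79.2 79.4];wrist -160 [86.1 88.6 91.4];wrist -120 [83.8 86.5 89.4];wrist -80 [81.7 84.4 87.2];
 wrist crate y [-183.00918194  -72.90652517] x [-31.92321709  34.03091157]
```

The bar's slope puts the gate at about 0.097 rad. Widening the fingers by 8 mm pushes the bar to about 0.145 and centres finger B on the crate.

play_rows --pt "0.2 0 0" --pt "0.2 0 0" --pt "0.3 0 0" --pt "0.3 0 0" --yaw '[0, 0, 0, 0]' --gripper 0.12

```text
t: 6.82
ee_pos: [538.2, -127.9, 66.2]
orientation: [-2.348, -2.087, 0.0]
ft_force: [-3.1, 2.7, 0.2]
width: 77.6
grasp_force: 1.1
```

```bash
python3 - <<'E'
from h import *
status(); save(wrist(),"w3.png")
E
```

```text
t 6.8167 st [[  44.5 -188.1   66.2]] F [-3.34558808  2.27715433] w 77.55380713096638
side -240 [90.8 93.5 96.1];side -160 [90.8 93.2 95.6];side -120 [89.7 92.7 95.3];side -80 [89.3 92.5 95.4];side -40 [89.2 91.6 95. ];side 0 [88.6 91.2 94. ];side 40 [88.8 91.4 94.1];
 side crate y [-742.21317753  -17.11339328] x [-33.84277715  32.93595718]
wrist -240 [93.1 95.7 98.5];wrist -200 [84.  84.3 84.5];wrist -160 [92.  94.7 97.3];wrist -120 [91.5 94.1 97. ];wrist -80 [91.1 93.7 96.5];
 wrist crate y [-184.467649   -72.7589057] x [-31.89338813  34.05721187]
```

View pics/w3.png

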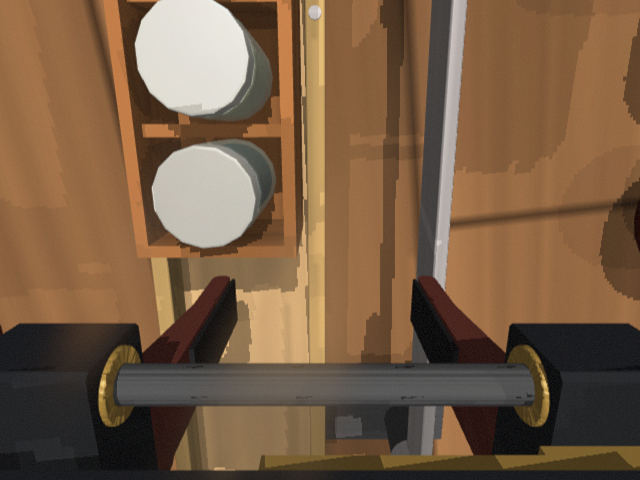

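The gate is at about 0.14 rad, with the bar parallel to the rail at column ~440, and finger B is behind the crate (columns 190–235). Now I push slowly.

play_rows --pt "0.25 1.49 0" --pt "0.3 1.99 0" --pt "0.3 1.99 0" --pt "0.3 1.99 0" --pt "0.24 1.99 0" --pt "0.24 1.99 0" --pt "0.24 1.99 0" --pt "0.24 1.99 0" --yaw '[0, 0, 0, 0, 0, 0, 0, 0]'

```text
t: 7.63
ee_pos: [540.6, -113.0, 66.4]
orientation: [2.346, 2.087, -0.001]
ft_force: [-2.1, -5.3, 0.4]
width: 77.1
grasp_force: 3.0
```

play_rows --pt "0.3 2.48 0" --pt "0.36 2.98 0" --pt "0.36 2.98 0" --pt "0.36 2.98 0" --pt "0.36 2.98 0" --pt "0.36 2.98 0" --pt "0.36 2.98 0" --pt "0.36 2.98 0" --yaw '[0, 0, 0, 0, 0, 0, 0, 0]'

```text
t: 8.3
ee_pos: [543.5, -89.6, 66.4]
orientation: [2.346, 2.087, -0.001]
ft_force: [-2.4, -5.3, 1.1]
width: 77.3
grasp_force: 2.9
```

```bash
python3 - <<'E'
from h import *
status()
E
```

```text
t 8.3 st [[  45.3 -149.4   66.4]] F [-1.76214932 -5.55326436] w 77.32428342339887
side -240 [91.7 95.5 97.3];side -200 [91.1 94.2 97.2];side -120 [91.2 93.3 96.6];side -80 [90.8 93.7 96.7];side -40 [91.1 93.7 96.6];side 0 [91.1 93.1 96.5];side 40 [91.3 93.9 97. ];
 side crate y [-644.09941062   11.44843758] x [-34.25244655  32.75076555]
wrist -200 [93.2 95.9 98.5];wrist -160 [84.7 84.8 85. ];wrist -120 [92.8 95.3 98.1];wrist -80 [92.5 95.  98. ];wrist -40 [92.3 94.9 97.7];
 wrist crate y [-143.47961775  -32.99328977] x [-32.22343933  33.95244179]
```

play_rows --pt "0.41 3.48 0" --pt "0.41 3.48 0" --pt "0.41 3.48 0" --pt "0.41 3.48 0" --pt "0.41 3.48 0" --pt "0.41 3.48 0" --pt "0.41 3.48 0" --pt "0.41 3.48 0" --yaw '[0, 0, 0, 0, 0, 0, 0, 0]'

```text
t: 9.07
ee_pos: [546.7, -61.7, 66.4]
orientation: [2.347, 2.087, -0.0]
ft_force: [-2.7, -5.6, 1.3]
width: 76.8
grasp_force: 2.9
```

play_rows --pt "0.41 3.48 0" --pt "0.41 3.48 0" --pt "0.41 3.48 0" --pt "0.41 3.48 0" --pt "0.41 3.48 0" --pt "0.41 3.48 0" --pt "0.41 3.48 0" --pt "0.41 3.48 0" --yaw '[0, 0, 0, 0, 0, 0, 0, 0]'

```text
t: 9.73
ee_pos: [550.1, -34.0, 66.5]
orientation: [2.346, 2.087, -0.0]
ft_force: [-2.3, -6.8, 2.4]
width: 77.3
grasp_force: 3.4
```

play_rows --pt "0.41 3.48 0" --pt "0.41 3.48 0" --pt "0.41 3.48 0" --pt "0.41 3.48 0" --pt "0.41 3.48 0" --pt "0.41 3.48 0" --pt "0.41 3.48 0" --pt "0.41 3.48 0" --yaw '[0, 0, 0, 0, 0, 0, 0, 0]'

```text
t: 10.4
ee_pos: [553.8, -6.6, 67.0]
orientation: [2.345, 2.087, -0.0]
ft_force: [-1.6, -8.1, 5.6]
width: 77.6
grasp_force: 4.2
```

```bash
python3 - <<'E'
from h import *
status(); save(viewer.get_image("side"),"s2.png")
E
```

```text
t 10.4 st [[ 45.7 -65.8  67. ]] F [-0.66365758 -8.23115594] w 77.64814647982499
side -120 [92.2 94.4 97. ];side -40 [92.1 94.2 97.7];side 0 [91.7 94.4 97.5];side 40 [92.1 94.8 97.1];
 side crate y [-625.53753625   95.06421683] x [-36.36485817  32.48125527]
wrist -120 [93.3 95.9 98.6];wrist -80 [85.1 85.3 85.5];wrist -40 [93.1 95.6 98.5];wrist 0 [92.9 95.5 98.3];wrist 40 [92.8 95.4 98.2];
 wrist crate y [-58.74292674  50.88867687] x [-33.94474539  33.83653802]
```

View pics/s2.png

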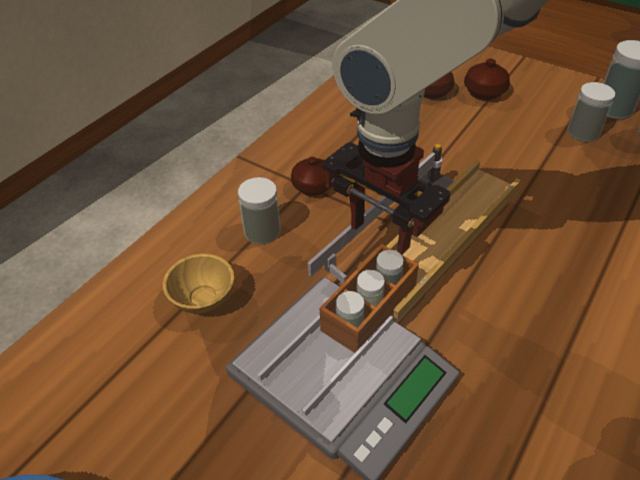

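The crate is upright between the guide strips, with its nose on the pan at (350,340), and the gate is well open. Continuing.

play_rows --pt "0.36 2.98 0" --pt "0.36 2.98 0" --pt "0.36 2.98 0" --pt "0.36 2.98 0" --pt "0.36 2.98 0" --pt "0.36 2.98 0" --pt "0.36 2.98 0" --pt "0.36 2.98 0" --yaw '[0, 0, 0, 0, 0, 0, 0, 0]'

```text
t: 11.22
ee_pos: [556.3, 17.7, 66.6]
orientation: [2.346, 2.087, -0.0]
ft_force: [-1.3, -6.1, 3.6]
width: 77.5
grasp_force: 3.3
```

play_rows --pt "0.36 2.98 0" --pt "0.36 2.98 0" --pt "0.36 2.98 0" --pt "0.36 2.98 0" --pt "0.36 2.98 0" --pt "0.36 2.98 0" --pt "0.36 2.98 0" --pt "0.36 2.98 0" --yaw '[0, 0, 0, 0, 0, 0, 0, 0]'

```text
t: 11.88
ee_pos: [558.9, 41.7, 66.4]
orientation: [2.347, 2.087, -0.001]
ft_force: [-2.2, -5.4, 1.6]
width: 77.4
grasp_force: 2.8
```

```bash
python3 - <<'E'
from h import *
status()
E
```

```text
t 11.8833 st [[ 45.1 -17.2  66.4]] F [-1.5940186  -5.60566555] w 77.40805055030046
side -240 [91.8 94.7 98.1];side -200 [91.9 94.5 97.4];side -80 [91.5 94.3 96.4];side -40 [91.  93.5 96.2];side 0 [87.9 93.8 96.7];side 40 [90.6 94.  96.6];
 side crate y [-628.45342486  143.38271104] x [-36.6502575   31.52978255]
wrist -80 [93.1 95.5 98.5];wrist -40 [92.7 93.1 93.9];wrist 0 [87.6 95.1 98.2];wrist 40 [92.8 95.3 98. ];
 wrist crate y [-11.19586987  99.29258816] x [-34.62885021  33.26109858]
```

play_rows --pt "0.36 2.98 0" --pt "0.36 2.98 0" --pt "0.36 2.98 0" --pt "0.36 2.98 0" --pt "0.36 2.98 0" --pt "0.36 2.98 0" --pt "0.36 2.98 0" --pt "0.36 2.98 0" --yaw '[0, 0, 0, 0, 0, 0, 0, 0]'

```text
t: 12.65
ee_pos: [561.5, 66.0, 66.0]
orientation: [-2.348, -2.087, 0.0]
ft_force: [-1.4, -3.3, -0.8]
width: 77.1
grasp_force: 1.8
```

play_rows --pt "0.36 2.98 0" --pt "0.36 2.98 0" --pt "0.36 2.98 0" --pt "0.36 2.98 0" --pt "0.3 2.48 0" --pt "0.24 1.99 0" --pt "0.12 0.99 0" --pt "0 0 0" --yaw '[0, 0, 0, 0, 0, 0, 0, 0]'

```text
t: 13.32
ee_pos: [563.9, 83.5, 66.3]
orientation: [-2.348, -2.087, -0.0]
ft_force: [-1.0, -1.8, -1.7]
width: 77.3
grasp_force: 1.6
```

```bash
python3 - <<'E'
from h import *
status(); save(viewer.get_image("side"),"s3.png")
E
```

```text
t 13.3167 st [[45.  24.9 66.3]] F [-0.81799604 -1.89034757] w 77.29739067766427
side -240 [93.  94.9 97.4];side -200 [92.1 94.4 97.3];side -160 [91.7 94.5 97.8];side -40 [92.  94.3 97.9];side 0 [91.2 93.2 97.3];side 40 [85.1 93.  96.8];
 side crate y [-626.97106476  185.38093542] x [-36.61694641  31.79045827]
wrist -40 [93.  95.6 98.3];wrist 0 [92.7 93.  93.9];wrist 40 [85.5 95.1 98.1];
 wrist crate y [ 29.54846609 140.91459575] x [-34.67366216  33.17982768]
```

View pics/s3.png

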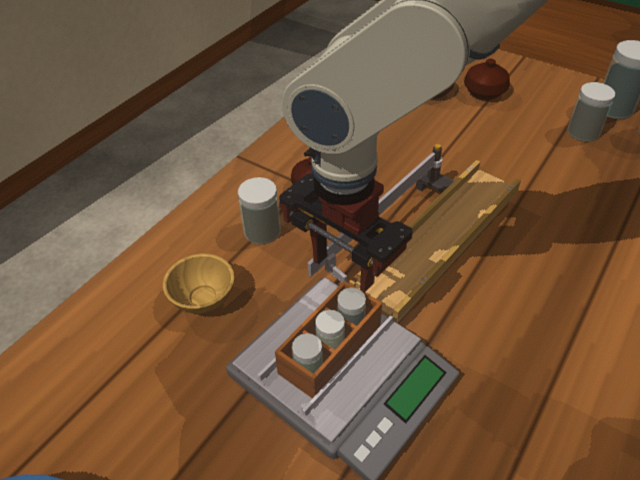

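The crate is wholly on the pan, running from (350,290) to (300,380), with its rear at about y +35. I back finger B off the crate, then ease the bar shut.

play_rows --pt "-0.24 -1.99 0" --pt "-0.36 -2.98 0" --pt "-0.36 -2.98 0" --pt "-0.36 -2.98 0" --pt "-0.24 -1.99 0" --yaw '[0, 0, 0, 0, 0]'

```text
t: 13.88
ee_pos: [562.3, 69.9, 66.4]
orientation: [2.348, 2.087, 0.001]
ft_force: [-1.3, 0.6, 0.1]
width: 77.3
grasp_force: 0.5
```

play_rows --pt "-2.98 0.36 0" --pt "-3.97 0.47 0" --pt "-3.97 0.47 0" --pt "-3.97 0.47 0" --pt "-3.97 0.47 0" --pt "-3.97 0.47 0" --pt "-3.97 0.47 0" --pt "-3.97 0.47 0" --yaw '[0, 0, 0, 0, 0, 0, 0, 0]'

```text
t: 14.55
ee_pos: [531.1, 74.1, 66.3]
orientation: [2.348, 2.087, 0.0]
ft_force: [0.5, -1.5, -0.7]
width: 76.8
grasp_force: 0.3
```

play_rows --pt "-3.97 0.47 0" --pt "-3.97 0.47 0" --pt "-3.97 0.47 0" --pt "-2.98 0.36 0" --pt "-2.98 0.36 0" --pt "-2.98 0.36 0" --pt "-2.98 0.36 0" --pt "-1.98 0.24 0" --yaw '[0, 0, 0, 0, 0, 0, 0, 0]'

```text
t: 15.22
ee_pos: [505.5, 77.1, 66.3]
orientation: [2.348, 2.087, 0.0]
ft_force: [-0.2, -0.1, 0.0]
width: 77.4
grasp_force: 0.0
```

```bash
python3 - <<'E'
from h import *
status()
E
```

```text
t 15.2167 st [[-12.2  11.6  66.3]] F [-0.19330983 -0.10719852] w 77.42103766705968
side -40 [52.7 54.9 57.1];side 0 [46.5 49.4 50.8];side 40 [42.4 44.6 46.1];
 side crate y [-625.42073301  185.49217825] x [-36.61567263  32.3744428 ]
wrist 0 [48.7 50.6 51.9];wrist 40 [42.2 44.5 46.9];
 wrist crate y [ 13.52347314 127.14684506] x [-34.33997446  33.11280159]
```

The gate is shut and the tool is in contact with nothing. Lifting clear.

play_rows --pt "0 0 8" --pt "0 0 20" --pt "0 0 25" --pt "0 0 25" --pt "0 0 25" --pt "0 0 25" --pt "0 0 15" --pt "0 0 5" --yaw '[0, 0, 0, 0, 0, 0, 0, 0]'

```text
t: 15.98
ee_pos: [507.5, 77.2, 217.7]
orientation: [2.346, 2.085, 0.007]
ft_force: [-0.3, 0.2, 0.1]
width: 77.4
grasp_force: 0.0
```

play_rows --pt "-10 -25 0" --pt "-15 -30 0" --pt "-15 -30 0" --pt "-15 -30 0" --pt "-10 -15 0" --pt "0 0 0" --pt "0 0 0" --pt "0 0 0" --yaw '[0, 0, 0, 0, 0, 0, 0, 0]'

```text
t: 16.65
ee_pos: [441.1, -52.6, 214.2]
orientation: [-2.348, -2.087, -0.001]
ft_force: [0.7, 0.4, -1.1]
width: 77.2
grasp_force: 0.0
```

```bash
python3 - <<'E'
from h import *
status(); save(viewer.get_image("side"),"s4.png")
E
```

```text
t 16.65 st [[ -60.7 -124.8  214.2]] F [0.61505567 0.52369115] w 77.22907435263778
side -240 [82.  85.3 88.6];side -200 [75.8 79.  81.7];side -160 [69.9 72.5 76.2];side -120 [64.2 67.3 70.1];side -80 [58.  60.4 63.6];side -40 [51.8 53.8 57.2];side 0 [45.7 48.5 51.5];side 40 [42.2 43.2 46.3];
 side crate y [-626.5535862   185.41960719] x [-36.76402592  31.63896005]
wrist -200 [77.5 80.6 83.5];wrist -160 [71.5 74.4 77.4];wrist -120 [65.4 68.2 71. ];wrist -80 [58.9 62.1 65. ];wrist -40 [52.7 55.8 58.9];wrist 0 [46.6 49.5 52.5];wrist 40 [42.6 44.9 47.5];
```

View pics/s4.png

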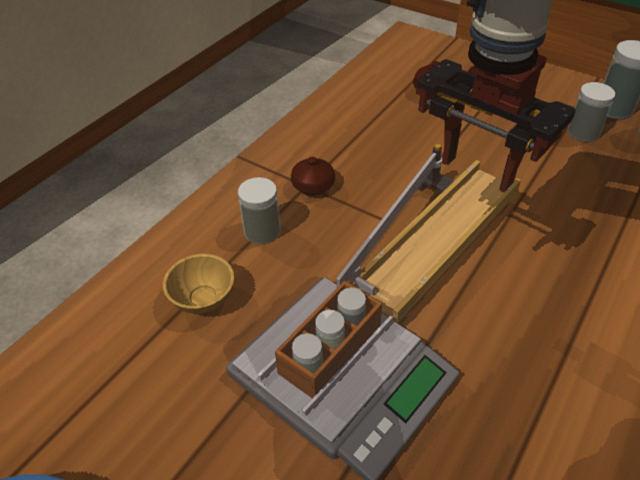

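The crate sits on the pan with its jars upright, the gate is shut with the blade at (365,286) as at the start, and the bystanders haven't moved.

```bash
python3 -c "
from h import *
print(ticket.close_job())"
```

```text
the job is handed in; nothing more can be done
None
```

The crate is wholly on the scale pan with its jars upright, the gate is shut behind it, and I handed the job in at about 17 s of the 48 s allowed; the system did not return a verdict.

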